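Hook the hat iron onto its balancer

ROBOT

A 6-joint arm with a two-finger parallel gripper is mounted at the origin on the work surface. World frame = base frame: x ahead of the robot, y to its left, z up, the work surface at z = 0. Lengths are in m, angles in rad, forces in N, time in s.
With the tool pointing down it reaches from about 0.35 to 1 m from the base axis. Payload 7.1 kg.
Tool frame: the origin (TCP) lies between the finger pads; the fingertips stand 22 mm ahead of it and the grasp point (between the pads) lies 3 mm ahead of it; z points along the fingers, y is the line along which they close (so a half turn about z gives the same grasp; the last joint's range is limited). The gripper opens to 85 mm and grips with 20 to 120 N. Pads are 22 mm wide; open, the fingers measure 114 mm over their backs; the gripper's body (76 mm by 85 mm) begins 54 mm behind the grasp point. The pads swing forward as they close: fully open they stand 13 mm farther back than shut.
Start: joints at [1.245, 0.423, 1.63, -0, 1.089, -0.019], TCP at [0.189, 0.596, 0.253] pointing down, gripper open.
Joint ranges: [-3, 3], [-0.9, 2.11], [0.09, 2.58], [-1.31, 4.45], [0.11, 2.69], [-2.54, 2.54]. Speed limits (rad/s): [2.39, 2.39, 3.01, 3.14, 3.14, 3.14].

INTERFACE

Orientations are given as a rotation vector (axis times angle).
In Python, from rig import manip gives the robot as it stands. The module is installed in compiled form; this text tells all that it offers. Calls block until the motion is done:
- manip.move_to(position, orientation): joint-space move of the TCP to a pose.
- manip.servo_line(position, orientation=None, rate=0.15): straight line of the TCP; orientation=None keeps the orientation; rate is the mean speed in m/s.
- manip.set_joints(angles): joint-space move.
- manip.command_gripper(opening, f_grip=None): finger opening in m; f_grip is the grip in N (None keeps the last); returns when the fingers have stopped.
- manip.hold(seconds).
- manip.solve_ik(position, orientation): joint angles nearest the present ones, or None.
- manip.camera(name): name is "scene" or "top" or "wrist"; returns a dict with "image" (480x640x3 uint8, red, green, blue), "fx", "fy", "cx", "cy" (pixels), "k1" (the pictures are not rectified: a ray, as slopes to the right and down, at radius r is drawn at 1 + k1 r^2 times it, then the intrinsics apply), "cam_to_world" (4x4, takes a point from camera to world coordinates); the wrist camera has in their place "mount" (4x4, takes a point from camera to tool coordinates, whose origin is the TCP and whose axes are the flange's). Camera axes: x right, y down, z forward; pixel columns grow to the right and rows downward; lengths in m; the calibration is good to about 2 mm. A picture is of the moment at which its call begins: read the wrist's pose just before it. There is no depth.
A pose or a line that the arm cannot do raises manip.IKError and nothing moves.
- manip.sign_off(): hands the job in; it is judged then, once.
Readings, each from a call of its own:
- manip.get_time(): time.
- manip.get_joint_positions(): joint angles.
- manip.get_joint_vel(): joint speeds.
- manip.get_tau(): joint torques, N m.
- manip.get_position(): TCP position.
- manip.get_ee_rot(): TCP orientation.
- manip.get_contact_force(): force on the tool from outside, world axes, zero at the start.
- manip.get_torque(): the same for the moment, N m.
- manip.get_width(): finger opening in m.
- manip.get_grip_force(): force on a finger pad.
Only numpy, scipy, OpenCV 4.12 (cv2) and the standard library are available. Lean on these libraries where they do the work, as an engineer would, in place of code of your own. Each camera call takes 0.05 s, during which the arm holds its last target. There are 200 camera calls.

TASK

Pull the sprung brass hook of the balancer down by its red knob, slide it under the brass bail on top of the hat iron and ease it up until the bail sits in the bottom of the hook and takes the pull, then let go. The iron stays standing in its grey rest throughout; it is light and tips easily, so do not ram or press it with the hook, never let the hook fly up, and leave the hat block, the jar and the mirror alone.

Things in the scene. Friction and masses are not known exactly. Their poses are not given: they have to be found in the camera images.
- station: Balancer's fixed base: dark steel plate 100 x 600 mm, its aluminium track along its y axis. Origin under its centre, z up. A green trolley with a steel mast (22 mm thick) on the track's centre line slides along y, +-200 mm from the middle, friction about 0.5 N. The hook is carried 170 mm from the mast on the station's -x side (towards the robot) by a level arm 14 mm wide.
- drum (a point): Centre of the green drum on top of the mast, 425 mm above the counter; 68 mm across, its top at 459 mm. Keep the gripper clear of it.
- carriage (a joint): How far the hook is pulled down, in m: 0 = fully retracted (hook origin 235 mm above the counter), at most 0.175. A spring pulls it up: about 3 N net when retracted, rising by 18 N/m (5 to 6 N at the iron). Let go, it flies up.
- hook: Brass J hook of 7 mm wire; moves only up, down and along the station's y, axes parallel to the station's. Origin = the seat, lowest point inside the J; underside 7 mm lower. Vertical shank on the -y side (centre line y = -12.5 mm), tip on the +y side (y = +12.5 mm, its top 15.5 mm above the origin); 18 mm free between them. It takes a bar by moving to +y beneath it, then rising.
- knob (a point): Point on the upright red knob to grip and pull the hook by, 82 mm straight above the hook's origin. Knob 22 mm diameter, 58 to 100 mm above the hook's origin, with a 28 mm head up to 106 mm. The carrying arm (46 to 58 mm above the hook's origin) runs below it to +x: grip from above with the fingers on its +y and -y sides, tips at least 62 mm above the hook's origin.
- iron: Cordless hat iron, loose, about 0.9 kg, standing level in its rest with 3 mm of play; its middle is within 8 mm of the hook's line of travel. Origin under the centre of its sole, z up, length along y. Steel sole 72 (x) x 130 (y) mm, white body 48 mm high, aluminium rail on top, wooden handle out to y = +178 mm, at most 65 mm high.
- rail (a point): Middle of the rail's top, 60 mm above the iron's origin (rail 40 mm wide in x, 116 mm long in y). Over it stands the brass bail, a stiff wire arch: level bar along the iron's x, 6 mm thick, underside 40 mm above the rail, uprights at x = +-27 mm. The bail is clamped up to 24 mm either way of this point along y: not measured, see it or feel for it (the hook's shank meets the bar).
- rest: Grey fixed tray 100 x 158 mm in which the iron stands; floor 12 mm thick, rim 22 mm high. Origin under its centre, x and y as the iron's; turned by up to 0.12 rad against the station. About 6 N sideways on the bail tips the iron in it.
- hat_block: Bystander: loose domed wooden hat block, 136 mm across, 122 mm high. Origin under its centre.
- pin_jar: Bystander: loose amber pin jar, 52 mm across, 70 mm high. Origin under its centre.
- mirror: Bystander: loose round brass counter mirror on a 90 mm foot, 168 mm high. Origin under its foot.
There are look-alikes about, which are no part of the job. What is shaped like the rest but purple or turquoise is not meant.

How it is judged:
By the outcome, as a careful person would: the job done as asked, in the order asked, and still so for the second after the job is handed in, with the robot touching nothing.
It also fails if it takes over 54 s, if anything falls off the work surface, if the arm or the gripper's body presses on something with over 40 N, if the wrist force passes 120 N, or if a joint passes its speed limit or range.

## Working session

There is one attempt and no reset: what is moved stays moved. The work goes in short steps, each a Python script; the robot and the scene stay as the last script left them, time stands still between calls to the robot, and variables do not carry over. Pictures are saved under pics/ and viewed, at most 10 in all, crops included, and the job is handed in when it is done.

```bash
mkdir -p pics; cat > h.py <<'E'
import numpy as np, cv2, pickle
from rig import manip as m
def snap(name,tag):
    p=m.get_position(); r=m.get_ee_rot()
    c=m.camera(name); c=dict(c)
    if name=='wrist':
        T=np.eye(4); T[:3,:3]=cv2.Rodrigues(np.array(r,float))[0]; T[:3,3]=p
        c['cam_to_world']=T@np.array(c['mount'])
    pickle.dump(c,open(f'pics/{tag}.pkl','wb'))
    cv2.imwrite(f'pics/{tag}.png',c['image'][:,:,::-1]); return c
def load(tag): return pickle.load(open(f'pics/{tag}.pkl','rb'))
def K(c): return np.array([[c['fx'],0,c['cx']],[0,c['fy'],c['cy']],[0,0,1.]]),np.array([c['k1'],0,0,0.])
def ray(c,uv):
    k,d=K(c); n=cv2.undistortPoints(np.array([[uv]],float),k,d)[0,0]
    T=np.array(c['cam_to_world']); v=T[:3,:3]@np.array([n[0],n[1],1]); return T[:3,3],v/np.linalg.norm(v)
def atz(c,uv,z):
    o,v=ray(c,uv); return o+v*(z-o[2])/v[2]
def tri(*obs):
    A=np.zeros((3,3));b=np.zeros(3);R=[ray(c,uv) for c,uv in obs]
    for o,v in R:
        P=np.eye(3)-np.outer(v,v);A+=P;b+=P@o
    x=np.linalg.solve(A,b); return x,[float(np.linalg.norm((np.eye(3)-np.outer(v,v))@(x-o))) for o,v in R]
def proj(c,X):
    T=np.linalg.inv(np.array(c['cam_to_world'])); k,d=K(c)
    return cv2.projectPoints(np.atleast_2d(X).astype(float),cv2.Rodrigues(T[:3,:3])[0],T[:3,3],k,d)[0][:,0]
def crop(tag,x,y,w,h,s,out):
    i=cv2.imread(f'pics/{tag}.png')[y:y+h,x:x+w]; cv2.imwrite(f'pics/{out}.png',cv2.resize(i,None,fx=s,fy=s,interpolation=cv2.INTER_CUBIC))
E
python3 - <<'E'
from h import *
for n in('scene','top'):
    c=snap(n,n); print(n,c['fx'],c['k1'],np.round(c['cam_to_world'],3).tolist())
c=snap('wrist','w0');print(np.round(c['mount'],3).tolist(),m.get_ee_rot(),m.get_time())
E
```

```text
scene 549.3944071130238 -0.06868299490346444 [[-0.837, 0.315, -0.447, 1.171], [0.547, 0.478, -0.688, 1.123], [-0.003, -0.82, -0.572, 1.149], [0.0, 0.0, 0.0, 1.0]]
top 471.7324997674926 -0.12463917569659355 [[-0.021, -0.996, 0.081, 0.387], [-1.0, 0.02, -0.013, 0.057], [0.011, -0.081, -0.997, 1.347], [0.0, 0.0, 0.0, 1.0]]
[[-0.0, -0.965, -0.26, 0.067], [1.0, -0.0, 0.0, -0.0], [-0.0, -0.26, 0.965, -0.121], [0.0, 0.0, 0.0, 1.0]] [-4.80010395e-01 -3.10451998e+00  1.85450650e-03] 0.15
```

View pics/scene.png

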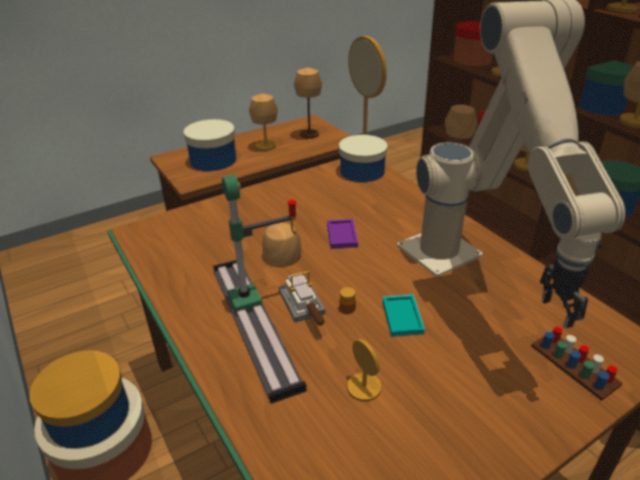

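View pics/top.png

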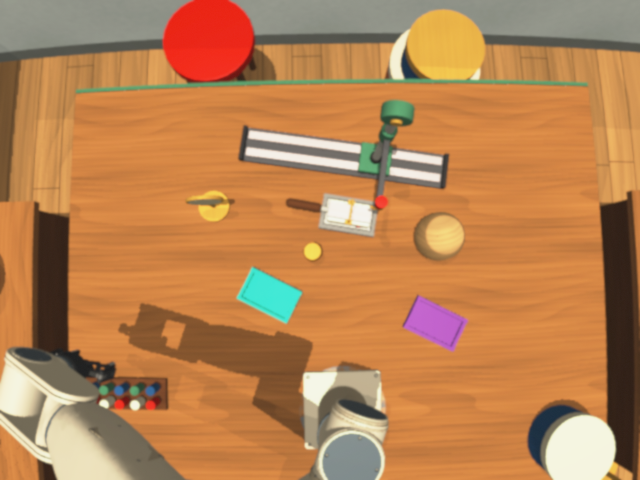

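The scene view shows the knob at about (292,207), the mast and drum at (232,187), and the iron in its grey rest at (302,298). The top view shows the knob at (381,202), the iron at (348,213), the bail at about (352,212), and the station running from (243,145) to (446,170). The hat block is at (440,236), on the -y side.

```bash
python3 - <<'E'
from h import *
t=load('top');s=load('scene')
print('knob',tri((t,(381,202)),(s,(292,205))))
a=[atz(t,p,0.01) for p in((243,145),(446,170))];print(a, np.arctan2(*(a[0]-a[1])[[0,1]]))
print('drum',atz(t,(398,108),.459),'iron',atz(t,(348,213),.07),'block',atz(t,(440,236),.1),'jar',atz(t,(313,252),.07),'mirror',atz(t,(213,206),0))
crop('top',300,90,180,150,4.4,'topc'); crop('scene',210,170,150,170,3.5,'scenec')
E
```

```text
knob (array([ 0.5376379 , -0.08037111,  0.32962395]), [0.0026356231635325613, 0.0026356231635326377])
[array([0.76345151, 0.27005016, 0.01      ]), array([ 0.67920646, -0.3197223 ,  0.01      ])] 0.14188348234163844
drum [ 0.70615628 -0.10449258  0.459     ] iron [ 0.55019161 -0.0259381   0.07      ] block [ 0.47987153 -0.2695195   0.1       ] jar [0.44569008 0.07158592 0.07      ] mirror [0.58765036 0.35932399 0.        ]
```

View pics/topc.png

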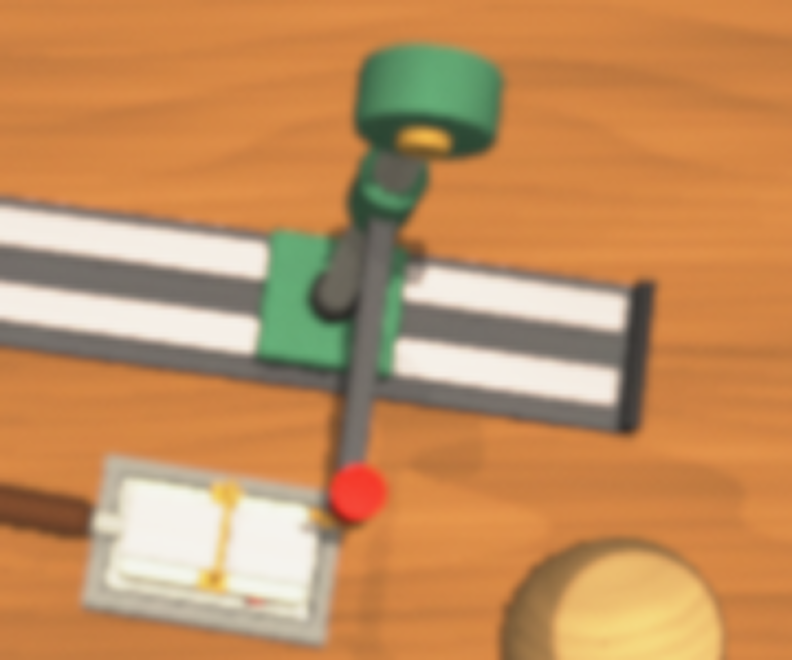

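The crop shows the knob head at (358,493), which is px (381,202). The bail bar runs from (225,493) to (212,580), and the iron and rest have nearly the station's yaw. Next I take closer wrist views from two places.

```bash
cat >> h.py <<'E'
PSI=-0.142
def axes(psi=PSI): return np.array([np.cos(psi),np.sin(psi),0]),np.array([-np.sin(psi),np.cos(psi),0])
def ori(psi=PSI):
    xs,ys=axes(psi); return cv2.Rodrigues(np.c_[-xs,ys,[0,0,-1.]])[0].ravel()
E
python3 - <<'E'
from h import *
print(ori(), m.solve_ik([.50,.05,.40],ori()))
m.move_to([.50,.05,.40],ori()); snap('wrist','w1')
m.servo_line([.50,-.10,.42],ori()); snap('wrist','w2'); snap('scene','s2')
print(m.get_joint_positions(),m.get_time())
a=cv2.imread('pics/w1.png');b=cv2.imread('pics/w2.png')
cv2.imwrite('pics/w12.png',np.vstack([a,b])[:, :]) 
E
```

```text
[0.22286572 3.1336776  0.        ] [ 0.07598455  0.09125191  1.72754882  0.          1.32279193 -1.35281177]
[-2.19501804e-01  9.00134039e-02  1.68526363e+00  1.49875240e-04
  1.36661176e+00 -1.64928825e+00] 3.7583
```

View pics/w1.png

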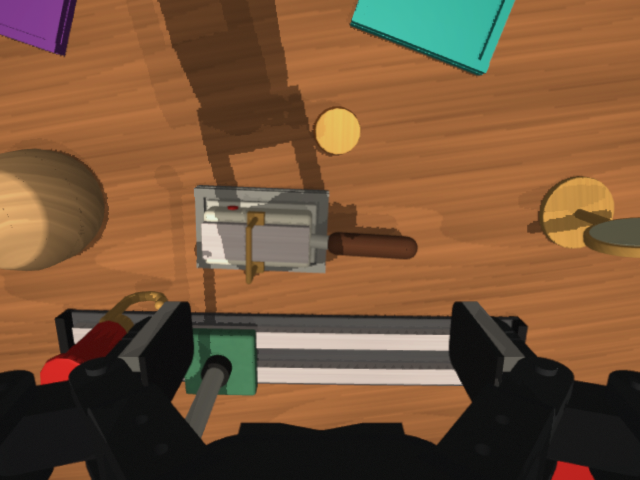

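View pics/w2.png

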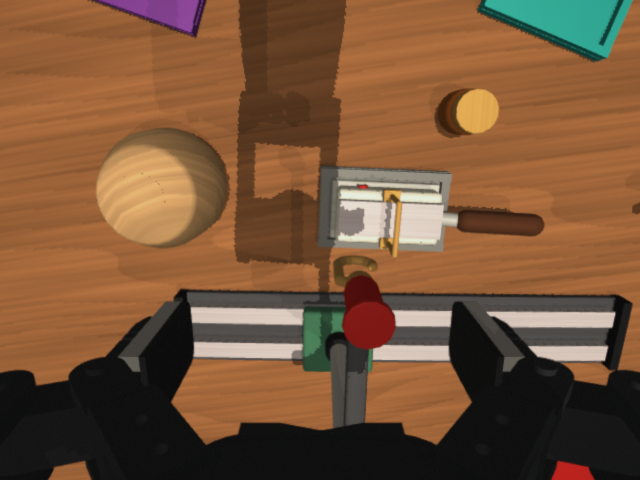

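w1 shows the iron at about (262,240) with the bail bar near x=250. w2 shows the knob head at (369,318), the hook at (355,268) and the bail near (397,225). I enlarge both.

```bash
python3 - <<'E'
from h import *
f=lambda t,x,y:cv2.resize(cv2.imread(f'pics/{t}.png')[y:y+120,x:x+80],None,fx=5,fy=5,interpolation=cv2.INTER_CUBIC)
cv2.imwrite('pics/c12.png',np.hstack([f('w1',220,180),f('w2',360,160)]))
# knob head: red mask
for tag in('w2','s2'):
    i=load(tag)['image'].astype(int); k=((i[:,:,0]>100)&(i[:,:,1]<50)&(i[:,:,2]<50)).astype(np.uint8)
    n,l,st,ce=cv2.connectedComponentsWithStats(k)
    print(tag,[(st[j].tolist(),ce[j].round(1).tolist()) for j in range(1,n) if st[j][4]>30])
E
```

```text
w2 [([343, 302, 52, 47, 1926], [368.8, 324.7]), ([551, 461, 43, 19, 588], [571.1, 471.8])]
s2 [([501, 112, 9, 11, 47], [504.7, 117.1]), ([554, 327, 8, 7, 46], [557.7, 329.8]), ([579, 345, 10, 8, 52], [583.9, 348.6]), ([607, 366, 10, 9, 57], [612.1, 369.1])]
```

View pics/c12.png

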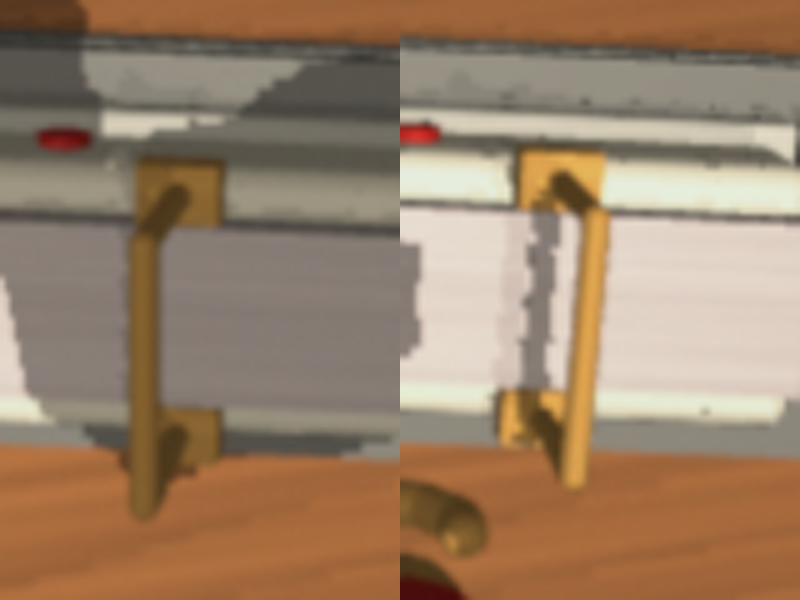

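The crop gives bar ends of (249.4,227) and (248.8,281.6) in w1, and (399,202.6) and (394.6,256) in w2. The hook tip is at about (373,268) in w2.

```bash
python3 - <<'E'
from h import *
w1,w2,t,s=[load(k) for k in('w1','w2','top','scene')]
A=tri((w1,(249.4,227)),(w2,(399,202.6)));B=tri((w1,(248.8,281.6)),(w2,(394.6,256)))
print('bail',A,B); d=B[0]-A[0]; print('len',np.linalg.norm(d),'psi',np.arctan2(d[1],d[0]))
# station ends in w2, plate corners
P=[atz(w2,p,.0) for p in((180,294),(628,299))];print('stn',P); e=P[1]-P[0];print(np.arctan2(-e[0],e[1]),np.linalg.norm(e))
kn=[atz(w2,(369,323),z) for z in(.33,.341)];print('knob',kn)
for tag in('top','scene'):
    i=load(tag)['image'].astype(int);k=((i[:,:,0]>120)&(i[:,:,1]<80)&(i[:,:,2]<80)).astype(np.uint8);n,l,st,ce=cv2.connectedComponentsWithStats(k)
    print(tag,[(st[j].tolist(),ce[j].round(1).tolist()) for j in range(1,n) if 20<st[j][4]<400])
print('tri',tri((w2,(369,323)),(t,(381.5,202)),(s,(292,202))))
xs,ys=axes()
K=kn[1]; M=(A[0]+B[0])/2; print('along y',(M-K)@ys,'x',(M-K)@xs)
print('tip w2',atz(w2,(373,268),.25), 'pred',K+.0125*ys)
E
```

```text
bail (array([ 0.52309702, -0.02313012,  0.11284377]), [0.00032759843565457954, 0.00032759843565422696]) (array([ 0.57771878, -0.03346326,  0.11601424]), [0.00026822993507120475, 0.00026822993507113406])
len 0.05568089346494955 psi -0.1869667226432814
stn [array([ 0.63024104, -0.31091801,  0.        ]), array([0.72677477, 0.29988678, 0.        ])]
-0.15674702477858785 0.618386003785147
knob [array([ 0.54106109, -0.0792704 ,  0.33      ]), array([ 0.5354689 , -0.07984077,  0.341     ])]
top [([374, 196, 13, 14, 130], [379.9, 202.1]), ([289, 201, 30, 8, 95], [303.3, 204.4]), ([288, 368, 15, 4, 22], [296.3, 370.2]), ([279, 375, 22, 1, 22], [289.5, 375.0]), ([113, 378, 53, 20, 186], [146.1, 382.1]), ([262, 378, 20, 3, 35], [271.8, 379.0]), ([112, 397, 16, 12, 105], [119.4, 403.6]), ([142, 399, 24, 10, 135], [152.6, 404.6])]
scene [([287, 199, 10, 9, 57], [291.5, 201.8]), ([552, 324, 12, 10, 72], [558.2, 328.5]), ([578, 344, 13, 11, 80], [584.5, 347.8]), ([603, 364, 16, 12, 90], [612.3, 368.4]), ([583, 389, 20, 17, 44], [594.6, 398.1]), ([629, 394, 9, 11, 37], [633.5, 398.4]), ([604, 406, 10, 10, 21], [609.0, 410.5]), ([537, 437, 14, 14, 30], [543.2, 443.5]), ([565, 448, 11, 12, 25], [568.8, 452.8]), ([508, 471, 11, 9, 21], [513.1, 475.2])]
tri (array([ 0.53652838, -0.08012503,  0.33930475]), [0.0004151444921376094, 0.00235819555794708, 0.0019922327804398417])
along y 0.053139502298144355 x 0.007493948170185089
tip w2 [ 0.53927906 -0.06750518  0.25      ] pred [ 0.53723794 -0.06746658  0.341     ]
```

Hook-to-bar distance is 53 mm along the station's y, and the heights agree with the text (bar centre about 115 mm, knob top about 340 mm). I grip the knob and pull down.

```bash
sed -i 's/^PSI=.*/PSI=-0.150/' h.py; python3 - <<'E'
from h import *
k=np.array([.5365,-.0799]); 
m.move_to([*k,.41],ori()); m.servo_line([*k,.3205],rate=.08)
print('pre',np.round(m.get_contact_force(),2),m.get_position())
m.command_gripper(.015,f_grip=60); m.hold(.2)
print('grip',m.get_width(),m.get_grip_force(),np.round(m.get_contact_force(),2),m.get_position(),m.get_time())
for z in(.29,.235,.1725):
    m.servo_line([*k,z],rate=.06); print(z,np.round(m.get_contact_force(),2),m.get_position().round(4) if hasattr(m.get_position(),'round') else m.get_position(),m.get_width())
m.hold(.2);snap('scene','s3');snap('wrist','w3');print(m.get_time())
a=cv2.resize(cv2.imread('pics/s3.png')[180:340,220:340],None,fx=3.5,fy=3.5,interpolation=cv2.INTER_CUBIC)
b=cv2.imread('pics/w3.png')[:,140:500]; a=cv2.copyMakeBorder(a,0,max(0,600-a.shape[0]),0,0,cv2.BORDER_CONSTANT)[:600]
b=cv2.copyMakeBorder(b,0,120,0,0,cv2.BORDER_CONSTANT)
cv2.imwrite('pics/v3.png',np.hstack([a,b])[:,:800])
E
```

```text
pre [-0.95 -0.34  0.31] [ 0.53686671 -0.07995631  0.32107444]
grip 0.021934593072465213 113.31104323267937 [ 0.64 -0.24 -2.97] [ 0.53647777 -0.07990378  0.32033165] 6.15
0.29 [-3.07 -0.96  4.2 ] [ 0.5365 -0.0799  0.2899] 0.021342342220363308
0.235 [-1.67  0.28  4.07] [ 0.5365 -0.0799  0.2352] 0.021505013708087484
0.1725 [-2.41 -0.24  5.53] [ 0.5365 -0.0799  0.1727] 0.021463725477455124
9.3667
```

View pics/v3.png

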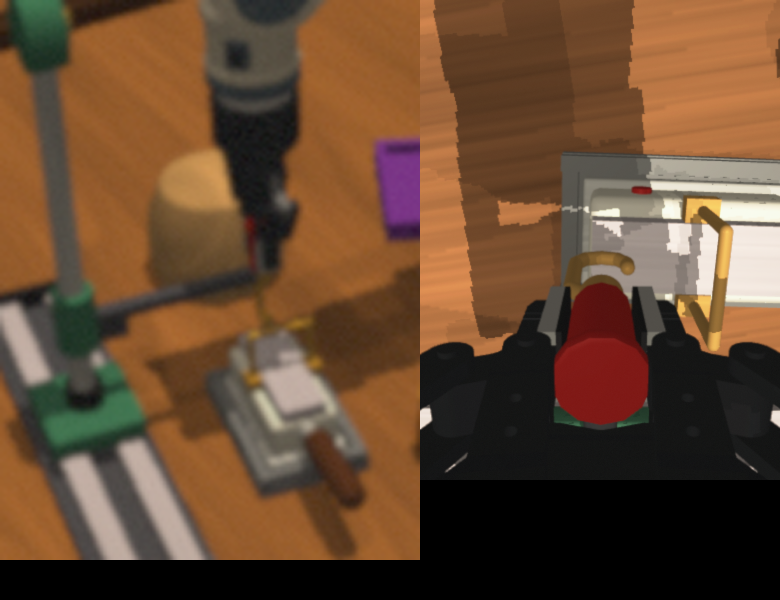

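The knob is centred between the fingers. In w3 the hook tip is at px (347,268) and the bar runs from (447,230) to (434,345). The hook is low, clear of the rail, on the -y side of the bar.

```bash
python3 - <<'E'
from h import *
w=load('w3'); xs,ys=axes()
tip=atz(w,(347,268),.100); a=atz(w,(447,230),.115);b=atz(w,(434,345),.115)
print(tip,a,b,'tip-knob y',(tip-np.array([.5365,-.0799,.1]))@ys,(tip-np.array([.5365,-.0799,.1]))@xs)
for q in(a,b,(a+b)/2): print((q-np.array([.5365,-.0799,0]))[:2]@ys[:2],(q-np.array([.5365,-.0799,0]))[:2]@xs[:2])
# slide
k=np.array([.5365,-.0799])
f0=np.array(m.get_contact_force())
for s in(.020,.032,.040,.046,.050,.053):
    p=k+s*ys[:2]; m.servo_line([*p,.1725],rate=.04); f=np.array(m.get_contact_force())
    print(s,(f-f0).round(2),np.round(m.get_position(),4))
    if abs((f-f0)@ys)>3.5: print('STOP');break
m.hold(.2);snap('wrist','w4');print(m.get_time())
crop('w4',240,160,240,200,3,'w4c')
E
```

```text
[ 0.53906073 -0.06780299  0.1       ] [ 0.52311707 -0.02306417  0.115     ] [ 0.5773804  -0.03297976  0.115     ] tip-knob y 0.012343843350038122 0.0007242205182548632
0.05419770733478423 -0.021726095424327924
0.05250246784511272 0.033409680428631426
0.053350087589948476 0.005841792502151697
0.02 [-0.02  1.56  0.67] [ 0.5397 -0.0598  0.1729]
0.032 [ 0.58  0.98 -0.14] [ 0.5416 -0.0479  0.173 ]
0.04 [1.14 1.5  0.16] [ 0.5429 -0.04    0.173 ]
0.046 [ 0.78  2.18 -0.14] [ 0.5439 -0.0341  0.173 ]
0.05 [0.88 1.07 0.4 ] [ 0.5445 -0.0302  0.173 ]
0.053 [ 0.61  1.92 -0.56] [ 0.5449 -0.0273  0.173 ]
11.8667
```

View pics/w4c.png

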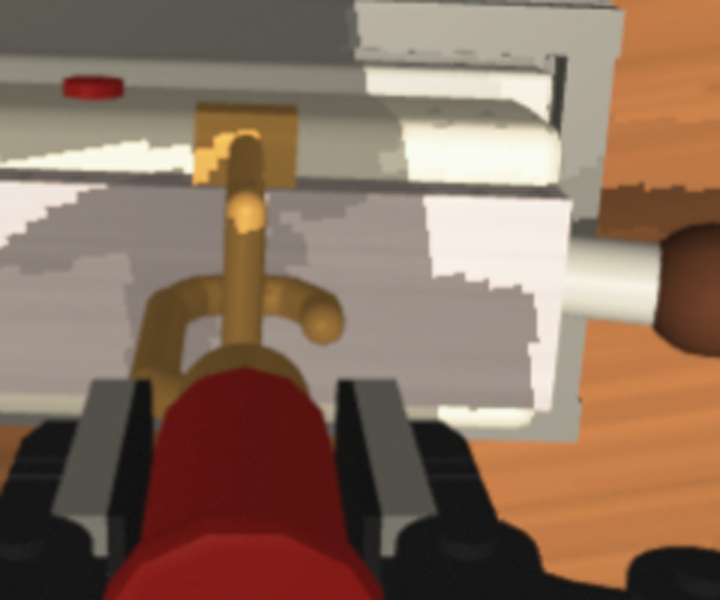

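The bar passes over the J midway between the shank (about x=155) and the tip (about x=320), and nothing has been touched. I ease the hook up while watching the force.

```bash
python3 - <<'E'
from h import *
def F():
    v=[]
    for _ in range(6): m.hold(.03); v.append(np.array(m.get_contact_force()))
    return np.mean(v,0)
p=np.array(m.get_position())[:2]; xs,ys=axes(); p=np.array([.5365,-.0799])+.053*ys[:2]
m.servo_line([*p,.189],rate=.03); f0=F(); print('ref',f0.round(2))
z=.189
while z<.2045:
    z+=.0008; m.servo_line([*p,z],rate=.012); f=F(); print(round(z,4),f.round(2),round(m.get_position()[2],4))
    if f[2]<f0[2]-4.2 or np.abs((f-f0)[:2]).max()>4: print('stop');break
print(m.get_time()); snap('wrist','w5'); crop('w5',240,160,240,200,3,'w5c')
E
```

```text
ref [-0.27  0.5   5.68]
0.1898 [-0.43  0.61  5.51] 0.1906
0.1906 [-0.25  0.8   5.34] 0.1913
0.1914 [0.18 0.14 5.61] 0.1921
0.1922 [0.44 0.43 5.71] 0.1928
0.193 [0.67 0.31 5.42] 0.1936
0.1938 [0.65 0.59 5.35] 0.1944
0.1946 [0.64 0.51 5.45] 0.1952
0.1954 [0.9  0.22 5.2 ] 0.1959
0.1962 [1.21 0.31 5.73] 0.1967
0.197 [3.23 0.08 3.6 ] 0.1972
0.1978 [ 5.15 -0.25 -0.64] 0.1976
stop
17.7167
```

View pics/w5c.png

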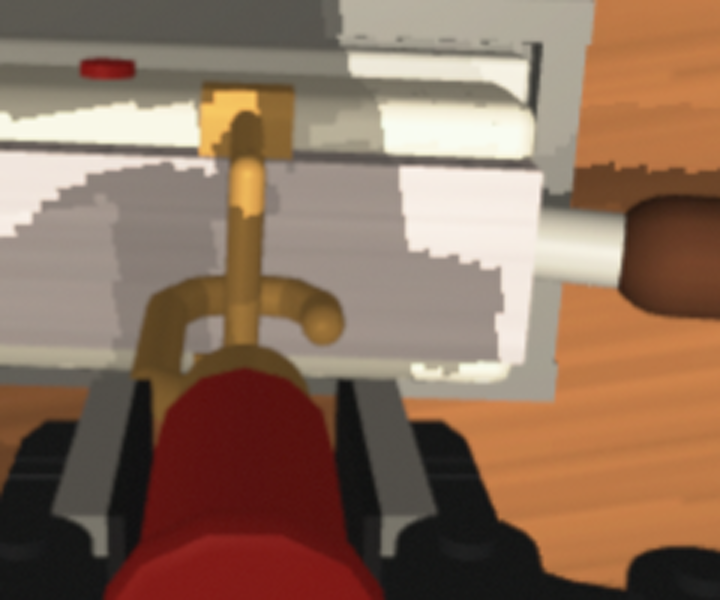

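The load transferred at TCP z = 0.1975, as predicted, and the bar sits in the J. I release and withdraw upward.

```bash
python3 - <<'E'
from h import *
p=np.array(m.get_position())
m.command_gripper(.04); m.hold(.3); m.command_gripper(.07); print(np.round(m.get_contact_force(),2))
m.servo_line([p[0],p[1],.30],rate=.06); m.servo_line([p[0]-.05,p[1],.36],rate=.12); m.hold(.5)
snap('wrist','w6'); snap('scene','s6');print(m.get_time())
a=cv2.resize(cv2.imread('pics/s6.png')[180:340,220:340],None,fx=3,fy=3,interpolation=cv2.INTER_CUBIC)
b=cv2.imread('pics/w6.png')[:,150:550]
cv2.imwrite('pics/v6.png',np.hstack([a,b]))
E
```

```text
[-0.5   0.6  -0.13]
22.0333
```

View pics/v6.png

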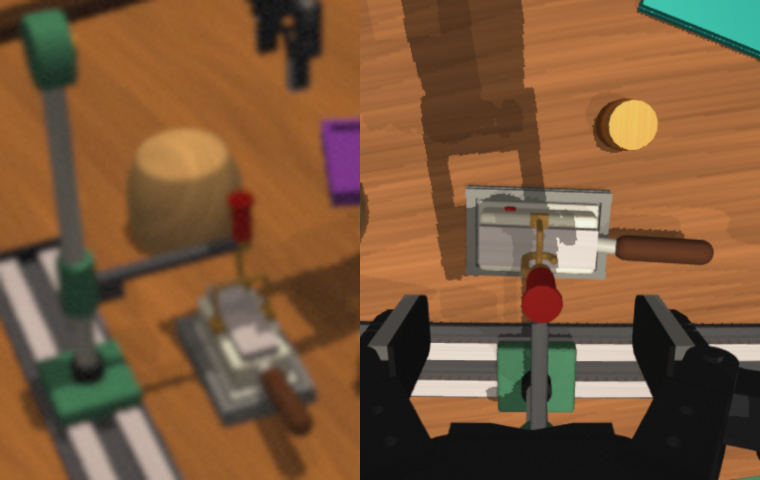

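The hook stays down on the bail at about (540,262), the iron stands in its rest, and the gripper is clear.

```bash
python3 -c "
from rig import manip as m
print(m.sign_off())"
```

```text
the job is handed in; nothing more can be done
None
```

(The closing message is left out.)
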